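Index the tape reel and bring its snap ring to the groove

TASK

The drum of the measuring-tape reel needs its snap ring: turn the turntable by its red knob until the index plunger clicks in and the axle stub faces the robot side of the table, then let go of the knob. Pick up the circlip pliers that carry the ring, squeeze the handles to the stop so the ring is fully spread, and slide it over the stub until the ring is level with the groove next to the brass washer. Finish holding it there, still fully spread and round the axle, without leaning the pliers on the reel, and leave the other things where they lie.

Things in the scene. Friction and masses are not known exactly. Their poses are not given: they have to be found in the camera images.
- stand: Grey round base of the indexing stand, 170 mm across, fixed to the table, its place and turn differ each time. Origin on the table at the turntable's vertical axis; its -x axis is the way the axle stub faces once clicked in. The spring plunger (small brass roller, dark block 28 mm high) stands at the rim, 123 mm along its -y axis.
- turntable (a joint): Turntable angle, rad, counter-clockwise from above; 0 = the one detent (stub facing the stand's -x). Starts at 0.9 to 1.6, turns freely up to 1.9; a stop lug ends it at -0.045, just past the detent. Teeth at its rim meet the roller at 0.13 rad; passing the first takes about 5 N at the knob. Let go within 0.04 rad of 0, the plunger draws it to 0 and keeps it there.
- index_knob (a point): On the centre line of the red upright round knob, 50 mm above the table. Knob 18 mm across, from 32 to 64 mm above the table, on an index arm 145 mm from the turntable's axis, 90 degrees clockwise (from above) of the stub: at the detent along the stand's +y. Axes turn with the turntable. The reel keeps 90 mm away from it.
- axle_groove (a point): Centre of the groove, on the axle line, 82 mm above the table, 22 mm from the turntable's axis. The level steel stub points along this frame's -x: groove (25 mm thick, dark, 5 mm wide) to 2.5 mm, 28 mm thick shaft to 11.5 mm, chamfered nose (21 mm) to 15.5 mm. Along +x at 2.5 mm the brass washer (40 mm across), then the 100 mm drum in its green frame, up to 158 mm above the table.
- pliers: Circlip pliers, 177 mm long, 0.18 kg, lying level on two wooden rails, holding a dark snap ring. Origin at the pivot's middle, 7 mm above the rails; +x to the tips, y left, z up. Red handles 10 mm wide, 14 mm tall, 30 to 125 mm behind the origin; 70 mm behind it 52 mm over their outsides at rest, 42 mm (outsides parallel) when squeezed to the stop. Jaws 8 mm tall.
- pliers_grip (a point): Point between the red handles at mid height, 70 mm behind the pivot: squeeze here across y. Fixed in the pliers' frame, with its axes. 30 mm of free air beside each handle; below them it is free down to the desk's face, 29 mm lower, but for a strip 18 mm wide and 8 mm high in the middle.
- ring_center (a point): Centre of the fully spread ring, in the pliers' frame with its axes: 50 mm ahead of the origin, 18.4 mm above it. The ring (3 mm thick along x, 4 mm wide) stands upright across x, gap and eyes down on the tips, and cannot come off them. Inside 25 mm at rest, 33.5 mm spread; top 33 mm above the pliers' origin at rest, 39 mm spread.
- left_handle (a joint): How far each handle has been squeezed, rad: 0 at rest, 0.073 at the stop (ring fully spread). At the grip point the return spring takes about 6 N to start and 13 N to reach the stop; it opens again when let go.
- rest: Wooden rest under the pliers, fixed on the lap desk: two rails 80 mm long and 14 mm wide, top 22 mm above the desk's face, 108 mm apart. Origin on the desk below the middle of the front rail, which lies under the pliers' pivot; +x towards the tips.
- lap_desk: Blue plastic jerrican lid used as a lap desk, 300 x 400 mm, face 10 mm above the table with a 3 mm higher rim, fixed. Origin on the table under its centre.
- pencil: Yellow mechanical pencil with a push button, 140 mm long, 8 mm thick, lying; leave alone. Origin under its middle.
- compass_box: White plastic compass box with a grey clasp, 150 x 68 x 20 mm; leave alone. Origin under its middle.
- tape_clip: Small steel tape clip, 36 x 18 x 14 mm; leave alone. Origin under its middle.
- counter_a: Smooth wooden counter, 28 mm across, 7 mm thick; leave alone. Origin under its middle.
- counter_b: The other wooden counter, the same size; leave alone. Origin under its middle.
- grease_tin: Round blue tin with a metal lid, 66 mm across, 29 mm tall, at the back; leave alone. Origin under its middle.
Mind the look-alikes: they are no part of the job. Leave any green look-alike of the pliers alone.

How it is judged:
By the outcome, as a careful person would: the job done as asked, in the order asked, and still so for the second after the job is handed in, while the arm keeps its last pose, push and grip.
It also fails if it takes over 67 s, if anything falls off the work surface, if the arm or the gripper's body presses on something with over 40 N, if the wrist force passes 120 N, or if a joint passes its speed limit or range.

ROBOT

A 6-joint arm with a two-finger parallel gripper is mounted at the origin on the work surface. World frame = base frame: x ahead of the robot, y to its left, z up, the work surface at z = 0. Lengths are in m, angles in rad, forces in N, time in s.
With the tool pointing down it reaches from about 0.325 to 0.9 m from the base axis. Payload 3.5 kg.
Tool frame: the origin (TCP) lies between the finger pads; the fingertips stand 8 mm ahead of it and the grasp point (between the pads) lies 11 mm behind it; z points along the fingers, y is the line along which they close (so a half turn about z gives the same grasp; the last joint's range is limited). The gripper opens to 85 mm and grips with 20 to 120 N. Pads are 22 mm wide; open, the fingers measure 114 mm over their backs; the gripper's body (76 mm by 85 mm) begins 54 mm behind the grasp point. The pads swing forward as they close: fully open they stand 13 mm farther back than shut.
Start: joints at [1.024, 0.276, -0.026, 1.268, 0, 1.467], TCP at [0.268, 0.564, 0.239] pointing down, gripper open.
Joint ranges: [-3.12, 3.12], [-0.85, 1.88], [-1.08, 1.24], [-1.95, 2.15], [-1.57, 1.53], [-3.14, 3.14]. Speed limits (rad/s): [2.57, 2.57, 3.14, 3.14, 3.14, 3.14].

INTERFACE

Orientations are given as a rotation vector (axis times angle).
In Python, from plant import bot gives the robot as it stands.
- The arm moves only by the tool carry_out, never from a script. Its argument "rows" is text: rows parted by semicolons, each of 4 numbers parted by spaces: the shift along the tool's x, y, z normalised to -1 to 1, where 1 is 0.025 m, then the turn about the tool's z normalised to -1 to 1, where 1 is 6 degrees. In form: tx ty tz turn; .... A call has 1 to 20 rows; each row shifts and turns the commanded pose from where the row before left it, along the tool's axes as they then stand; what a row does not reach is not made up. A row lasts 1/10 s, in which the tool goes at most 50 mm and 8.59 degrees, less where a joint would pass 70% of its speed; a pose out of reach is approached as far as the arm can. A call with a number of a shift or a turn outside -1 to 1 is refused whole. A call with a gripper value outside its range is refused whole. "fingers" is the closure, from -1 (fully open) to 1 (shut), set as the call begins (left out, the last holds). The fingers move at their own pace and stop on an object; the grip force is fixed at half the most. Time passes only in rows, so rows that do not move let the fingers close. It gives the time, the measured TCP pose, the force, the opening and the grip force at its end, in the units of the state.
- bot.read_state(): the state, without advancing time (a new reading comes with each control period).
- bot.snapshot(name): name is "side" or "top" or "wrist"; returns a dict with "frame" (384x512x3 uint8, blue, green, red), "fov_y" (degrees; the focal length in pixels is half the picture's height over the tangent of half this angle, whatever the lens; pixels are square), "cx", "cy" (the principal point, pixels), "rvec" (rotation vector, rad) and "tvec" (3), from world to camera coordinates, as OpenCV has them; the wrist camera has in their place "mount" (4x4, takes a point from camera to tool coordinates, whose origin is the TCP and whose axes are the flange's). Camera axes: x right, y down, z forward; pixel columns grow to the right and rows downward; lengths in m; the calibration is good to about 2 mm. A picture is of the moment at which its call begins: read the wrist's pose just before it. There is no depth.
- bot.job_done(): hands the job in; it is judged then, once.
The state is a dict: "time_s": time; "joints": joint angles; "joint_velocities": joint speeds; "effort": joint torques, N m; "tool_pos": TCP position; "eef_rot": TCP orientation; "ft_force": force on the tool from outside, world axes, zero at the start; "torque": the same for the moment, N m; "finger_gap": finger opening in m; "grip_force": force on a finger pad.
Only numpy, scipy, OpenCV 4.12 (cv2) and the standard library are available. Lean on these libraries where they do the work, as an engineer would, in place of code of your own. Each camera call takes 0.05 s, during which the arm holds its last target. There are 200 camera calls.

## Working session

There is one attempt and no reset: what is moved stays moved. The work goes in short steps, Python scripts to look and compute and a tool call to move; the robot and the scene stay as the last step left them, time stands still between calls to the robot, and variables do not carry over. Pictures are saved under pics/ and viewed, at most 10 in all, crops included, and the job is handed in when it is done.

Besides the shell and the picture viewer there is one more tool, called after "Request:" in YAML: its name, and indented under it one key for each argument. carry_out: Moves the arm, as the interface text tells. Scaled input: -1 to 1 covers 0.025 m each way for a shift and 6 degrees each way for a turn. Its arguments: {"type":"object","properties":{"rows":{"type":"string"},"fingers":{"type":"number"}},"required":["rows"]}

```bash
mkdir -p pics; ls
cat > h.py <<'E'
import numpy as np, cv2
from scipy.spatial.transform import Rotation as R
from plant import bot
def cam(name):
    st=bot.read_state(); s=bot.snapshot(name); f=s["frame"]
    F=f.shape[0]/2/np.tan(np.radians(s["fov_y"])/2)
    K=np.array([[F,0,s["cx"]],[0,F,s["cy"]],[0,0,1]])
    if "mount" in s:
        T=np.eye(4);T[:3,:3]=R.from_rotvec(st["eef_rot"]).as_matrix();T[:3,3]=st["tool_pos"]
        W=T@np.array(s["mount"])
    else:
        W=np.eye(4);Rm=R.from_rotvec(np.ravel(s["rvec"])).as_matrix()
        W[:3,:3]=Rm.T;W[:3,3]=-Rm.T@np.ravel(s["tvec"])
    return f,K,W
def ray(K,W,u,v):
    d=W[:3,:3]@np.linalg.inv(K)@np.array([u,v,1.]);return W[:3,3],d/np.linalg.norm(d)
def plane(K,W,u,v,z):
    o,d=ray(K,W,u,v);return o+d*(z-o[2])/d[2]
def proj(K,W,p):
    c=W[:3,:3].T@(np.asarray(p,float)-W[:3,3]);q=K@c;return q[:2]/q[2]
def tri(*vs):
    A=np.zeros((3,3));b=np.zeros(3)
    for K,W,u,v in vs:
        o,d=ray(K,W,u,v);M=np.eye(3)-np.outer(d,d);A+=M;b+=M@o
    x=np.linalg.solve(A,b)
    return x,[np.linalg.norm((np.eye(3)-np.outer(ray(*v)[1],ray(*v)[1]))@(x-v[0+1][:3,3])) for v in vs]
E
python3 - <<'E'
from h import *
import pickle
d={n:cam(n) for n in("side","top","wrist")}
pickle.dump(d,open("v0.pkl","wb"))
for n in("top","side"): cv2.imwrite(f"pics/{n}0.png",cv2.resize(d[n][0],(800,600),interpolation=cv2.INTER_CUBIC))
for n in d: print(n,d[n][2][:3].round(3).tolist(),d[n][1][0].round(1))
s=bot.read_state();print({k:np.round(v,3) for k,v in s.items()})
E
```

```text
pics
side [[-0.9, -0.333, 0.282, 0.211], [-0.437, 0.695, -0.571, 0.856], [-0.006, -0.637, -0.771, 0.953]] [423.3   0.  253.6]
top [[0.008, -0.995, 0.095, 0.405], [-1.0, -0.007, 0.011, 0.198], [-0.01, -0.095, -0.995, 1.719]] [483.2   0.  254.1]
wrist [[0.43, 0.854, 0.292, 0.193], [0.903, -0.406, -0.141, 0.599], [-0.002, 0.324, -0.946, 0.373]] [278.1   0.  259.3]
{'time_s': np.float64(0.15), 'joints': array([ 1.024,  0.277, -0.028,  1.268, -0.   ,  1.467]), 'joint_velocities': array([ 0.001, -0.004,  0.005,  0.001,  0.001, -0.002]), 'effort': array([-1.0000e-03, -4.4606e+01,  2.9564e+01,  1.1000e-02, -0.0000e+00,
        0.0000e+00]), 'tool_pos': array([0.268, 0.564, 0.238]), 'eef_rot': array([-6.910e-01, -3.064e+00,  3.000e-03]), 'ft_force': array([-0.257,  0.509,  0.577]), 'torque': array([-0.002,  0.026, -0.023]), 'grip_force': np.float64(0.0), 'finger_gap': np.float64(0.085)}
```

```bash
ls pics
```

```text
side0.png
top0.png
```

View pics/top0.png

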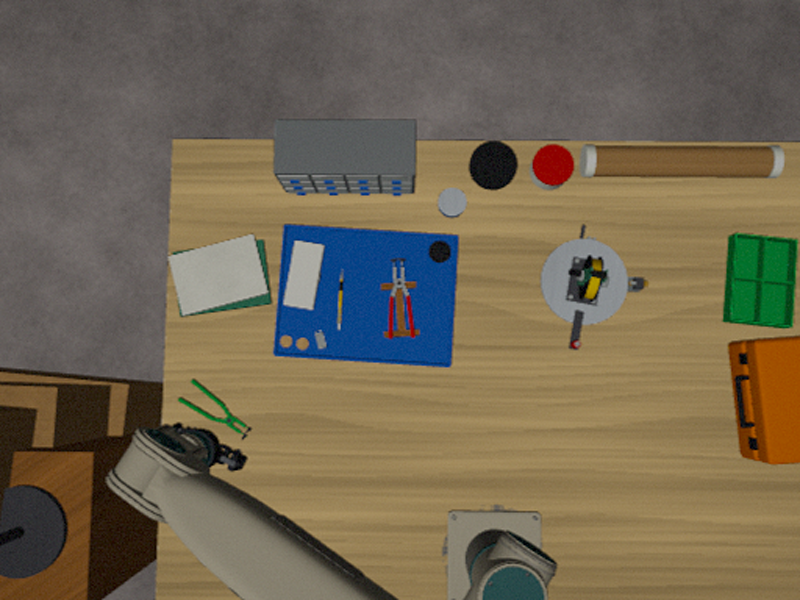

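View pics/side0.png

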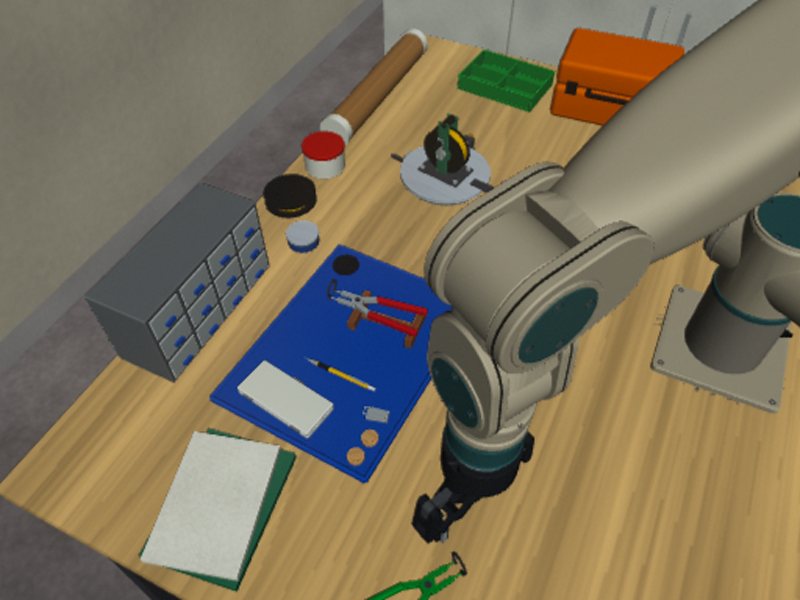

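The top view shows red-handled pliers at about (400,300) on the blue desk and green look-alike pliers at (215,408). The turntable is at (585,281), its red knob at (575,344), and the brass plunger at (637,284). The pliers meant are the red-handled ones on the wooden rails. The red tin at (553,165) is not the knob. Next I'll get coarse positions and one enlarged crop to confirm.

Run:
```python
from h import *
import pickle
d=pickle.load(open("v0.pkl","rb"))
f,K,W=d["top"]
hsv=cv2.cvtColor(f,cv2.COLOR_BGR2HSV)
red=(((hsv[...,0]<6)|(hsv[...,0]>172))&(hsv[...,1]>140)&(hsv[...,2]>60)).astype(np.uint8)
n,l,s,c=cv2.connectedComponentsWithStats(red)
for i in range(1,n):
    if s[i,4]>8: print("red",s[i],c[i].round(1),plane(K,W,*c[i],.05).round(3))
g=f[140:215,335:420]; gh=hsv[140:215,335:420]
grey=((gh[...,1]<40)&(gh[...,2]>110)).astype(np.uint8)
cs,_=cv2.findContours(grey,0,2);cc=max(cs,key=cv2.contourArea)+np.array([335,140])
(u,v),(a,b),t=cv2.fitEllipse(cv2.convexHull(cc));print("stand",u,v,a,b,plane(K,W,u,v,.02).round(3), "diam m",a/K[0,0]*1.7)
for n_,uv in (("plunger",(637/1.5625,283/1.5625)),("tip",(398/1.5625,262/1.5625)),("pivot",(400/1.5625,286/1.5625)),("handles end",(401/1.5625,335/1.5625))): print(n_,plane(K,W,*uv,.035).round(3))
M=R.from_rotvec(bot.read_state()["eef_rot"]).as_matrix();print(M.round(3))
p=f[155:225,235:280];q=f[140:230,335:420]
cv2.imwrite("pics/crop.png",np.hstack([cv2.resize(p,(385,600),interpolation=2),cv2.resize(q,(415,440),interpolation=2) if 0 else cv2.copyMakeBorder(cv2.resize(q,(415,440),interpolation=2),0,160,0,0,0)]))
```

```text
red [341  93  26  26 527] [353.5 105.3] [ 0.876 -0.131  0.05 ]
red [260 189   6  27  49] [262.3 202.5] [0.53  0.188 0.05 ]
red [248 190   4  26  48] [249.8 204.1] [0.525 0.231 0.05 ]
red [365 218   5   5  13] [366.7 220.5] [ 0.471 -0.172  0.05 ]
stand 373.71356201171875 179.5625457763672 55.37936782836914 56.06389617919922 [ 0.617 -0.205  0.02 ] diam m 0.19485332724302318
plunger [ 0.61  -0.32   0.035]
tip [0.654 0.215 0.035]
pivot [0.6   0.21  0.035]
handles end [0.49  0.207 0.035]
[[-0.903  0.429 -0.001]
 [ 0.429  0.903 -0.001]
 [ 0.    -0.002 -1.   ]]
```

View pics/crop.png

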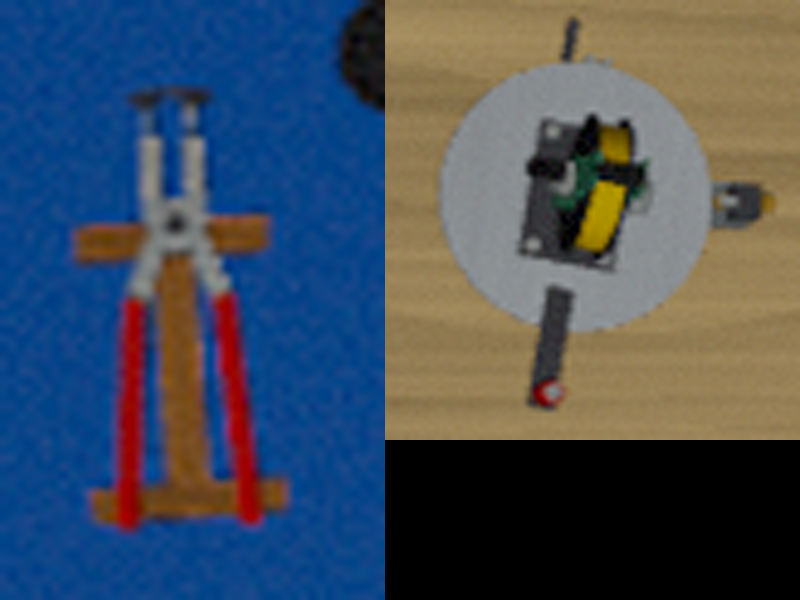

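The left crop confirms the red-handled pliers with the dark ring, at (175,97). The right crop shows the red knob on the index arm at (548,392) and the plunger on the right at (740,205). I'll move now, with a wrist picture on the way.

Request:
carry_out:
  rows: "0 0 -0.2 -0.85;0 0 -0.2 -0.85;0 0 -0.2 -0.85;0 0 -0.2 -0.85;0 0 0 -0.85;-0.4 -1 0 0;-0.4 -1 0 0;-0.4 -1 0 0;-0.4 -1 0 0;-0.4 -1 0 0;-0.4 -1 0 0;-0.4 -1 0 0;-0.4 -1 0 0;-0.4 -1 0 0;-0.4 -1 0 0;-0.4 -1 0 0;-0.4 -1 0 0;0 0 0 0;0 0 0 0"

```text
time_s: 2.05
tool_pos: [0.3887, 0.2643, 0.2591]
eef_rot: [-0.0, -3.141, -0.0]
ft_force: [-0.8, 0.1, -0.1]
finger_gap: 0.0855
grip_force: 0.0
```

Run:
```python
from h import *
import pickle
d=cam("wrist");pickle.dump(d,open("w1.pkl","wb"))
```

Request:
carry_out:
  rows: "-0.3 -1 0 0;-0.3 -1 0 0;-0.3 -1 0 0;-0.3 -1 0 0;-0.3 -1 0 0;-0.3 -1 0 0;0 0 0 0;0 0 0 0"

```text
time_s: 2.9
tool_pos: [0.4338, 0.1153, 0.2592]
eef_rot: [0.002, -3.141, -0.001]
ft_force: [0.4, -0.6, 0.1]
finger_gap: 0.0853
grip_force: 0.0
```

Run:
```python
from h import *
import pickle
d=cam("wrist");pickle.dump(d,open("w2.pkl","wb"))
```

Request:
carry_out:
  rows: "-0.3 -1 0 0;-0.3 -1 0 0;-0.3 -1 0 0;-0.3 -1 0 0;-0.3 -1 0 0;-0.3 -1 0 0;-0.3 -1 0 0;-0.3 -1 0 0;0 -1 0 0;0 -1 0 0;0 0 0 0;0 0 0 0"

```text
time_s: 4.15
tool_pos: [0.4944, -0.1342, 0.2591]
eef_rot: [0.003, -3.141, -0.002]
ft_force: [0.3, -0.2, -0.3]
finger_gap: 0.0852
grip_force: 0.0
```

Run:
```python
from h import *
import pickle
d=cam("wrist");pickle.dump(d,open("w3.pkl","wb"))
```

Request:
carry_out:
  rows: "0 -1 0 0;0 -1 0 0;0 -1 0 0;0 -1 0 0;0 -1 0 0;0 0 0 0;0 0 0 0"

```text
time_s: 4.9
tool_pos: [0.4946, -0.2591, 0.2592]
eef_rot: [0.003, -3.141, -0.002]
ft_force: [-0.4, 0.4, -0.6]
finger_gap: 0.0855
grip_force: 0.0
```

Run:
```python
from h import *
import pickle
d=cam("wrist");pickle.dump(d,open("w4.pkl","wb"))
fs=[pickle.load(open(f"w{i}.pkl","rb"))[0] for i in (1,2,3,4)]
g=np.vstack([np.hstack(fs[:2]),np.hstack(fs[2:])]);cv2.imwrite("pics/w.png",cv2.resize(g,(800,600),interpolation=cv2.INTER_AREA))
```

```text
(no output)
```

View pics/w.png

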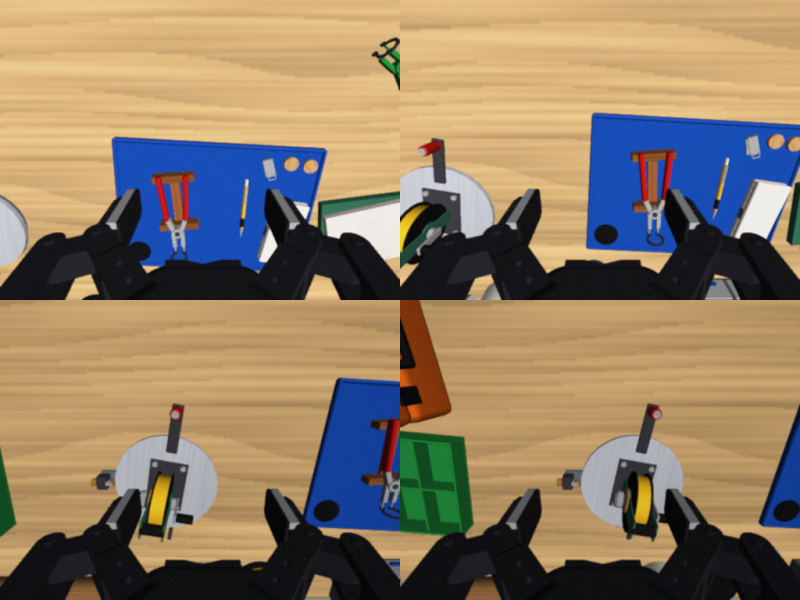

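The panels show, in the same order as w1 to w4: the pliers at (177,205) and (655,195), then the turntable with its knob top at (177,411) and (655,411) and the plunger at (100,481) and (570,481). The stub shows left of the drum in w4, at (618,500). I'll triangulate from these.

```bash
cat > m.py <<'E'
from h import *
def redm(f):
    h=cv2.cvtColor(f,cv2.COLOR_BGR2HSV)
    return (((h[...,0]<6)|(h[...,0]>172))&(h[...,1]>120)&(h[...,2]>50)).astype(np.uint8)
E
python3 - <<'E'
from m import *
import pickle
d={i:pickle.load(open(f"w{i}.pkl","rb")) for i in (1,2,3,4)}
for i in (1,2,3,4):
    f,K,W=d[i];r=redm(f);n,l,s,c=cv2.connectedComponentsWithStats(r)
    for j in range(1,n):
        if s[j,4]>25 and s[j,1]<290: 
            pts=np.argwhere(l==j)[:,::-1].astype(np.float32)
            print(i,s[j],c[j].round(1), cv2.minAreaRect(pts))
for i in (3,4):
    f,K,W=d[i];h=cv2.cvtColor(f,cv2.COLOR_BGR2HSV)
    # grey disc
    g=((h[...,1]<40)&(h[...,2]>110)).astype(np.uint8);g[:160]=0
    g=cv2.morphologyEx(g,cv2.MORPH_OPEN,np.ones((3,3)))
    cs,_=cv2.findContours(g,0,2);cc=max(cs,key=cv2.contourArea)
    # rays on plane z ; fit circle using hull pts
    P=np.array([plane(K,W,u,v,.02) for u,v in cv2.convexHull(cc)[:,0]])
    P=P[P[:,0]<0.63]  # robot side
    A=np.c_[2*P[:,:2],np.ones(len(P))];x=np.linalg.lstsq(A,(P[:,:2]**2).sum(1),rcond=None)[0]
    r_=np.sqrt(x[2]+x[0]**2+x[1]**2);print("disc",x[:2].round(4),r_.round(4),np.abs(np.hypot(*(P[:,:2]-x[:2]).T)-r_).max(),len(P))
    y=((h[...,0]>12)&(h[...,0]<28)&(h[...,1]>150)).astype(np.uint8)
    n,l,s,c=cv2.connectedComponentsWithStats(y)
    for j in range(1,n):
        if 10<s[j,4]: print("yel",i,s[j],c[j].round(1))
    u0,v0=((90,195) if i==3 else (185,195))
    cv2.imwrite(f"pics/z{i}.png",f)
a=d[3][0][120:320,100:300];b=d[4][0][120:320,190:390]
cv2.imwrite("pics/z.png",np.hstack([cv2.resize(x,(400,400),interpolation=2) for x in(a,b)]))
E
```

```text
1 [233 223   9  60 351] [236.8 252.1] ((236.9454803466797, 252.50100708007812), (59.062965393066406, 7.14427375793457), 88.9583740234375)
1 [198 225  19  59 401] [207.2 253.1] ((207.23422241210938, 253.9495086669922), (59.22626876831055, 7.954338073730469), 77.82854461669922)
2 [ 24 180  29  19 281] [ 40.3 188.4] ((38.95689392089844, 189.2327880859375), (13.524564743041992, 27.311742782592773), 66.80140686035156)
2 [335 193  15  64 426] [341.9 222. ] ((341.510009765625, 224.4299774169922), (8.7681245803833, 63.21535110473633), 8.13010311126709)
2 [305 194  12  64 410] [310.8 225.6] ((310.4609680175781, 225.46630859375), (63.41582489013672, 8.051645278930664), 85.8150863647461)
3 [218 136  16  18 137] [226.7 142.9] ((225.5, 144.5), (17.0, 15.0), 90.0)
3 [492 152  19  68 586] [501.2 184.3] ((501.1537170410156, 185.54086303710938), (14.347005844116211, 67.8051986694336), 3.5763344764709473)
4 [318 136  17  18 126] [324.4 142.2] ((325.6123962402344, 143.1798095703125), (17.065967559814453, 14.415971755981445), 57.9946174621582)
disc [ 0.6174 -0.2051] 0.099 0.0013481710927235047 28
yel 3 
[... 151 characters left out ...]
[469.2 228.5]
yel 3 [116 229   7   9  55] [119.3 233.1]
yel 3 [141 230   5   6  16] [143.6 232.1]
yel 3 [322 342  14   5  54] [328.5 343.9]
yel 3 [  0 355   8   9  24] [  2.6 358.6]
yel 3 [ 99 355  12  11  40] [105.7 361.2]
yel 3 [113 355   6   5  11] [115.5 356.8]
yel 3 [111 360  10  11  31] [115.3 365. ]
yel 3 [ 90 367  12   4  15] [ 96.2 368.3]
disc [ 0.617 -0.204] 0.0986 0.000902969366602141 25
yel 4 [ 300  225   23   63 1160] [311.2 256. ]
yel 4 [200 229   8   9  57] [203.8 233.1]
yel 4 [225 230   4   4  12] [226.5 231.2]
yel 4 [286 241   7  33 111] [289.8 257. ]
yel 4 [ 90 356  27  18 102] [102.4 364.2]
yel 4 [108 360   8   9  24] [111.8 364.5]
yel 4 [115 365   8   7  14] [118.1 367.9]
```

View pics/z.png

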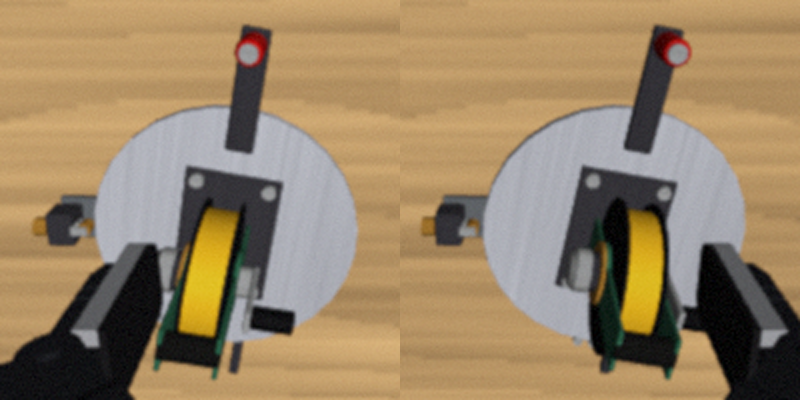

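The crop shows the knob top at (249,53) in the left half and (678,53) in the right half, with the brass plunger roller and the stub on the left. I'll triangulate the knob and roller.

Run:
```python
from m import *
import pickle
d={i:pickle.load(open(f"w{i}.pkl","rb")) for i in (1,2,3,4)}
v=lambda i,u,w:(*d[i][1:],u,w)
k,e=tri(v(3,224.5,146.5),v(4,329,146.5));print("knob top",k.round(4),np.round(e,4))
c=np.array([.6172,-.2046])
print("knob r",np.hypot(*(k[:2]-c)),"ang",np.degrees(np.arctan2(*(k[:2]-c)[::-1])))
for nm,a,b in(("roller",(143.6,232.1),(226.5,231.2)),("brass end",(119.3,233.1),(203.8,233.1)),("stub nose",(100+163/2,120+265/2),(190+(575-400)/2,120+268/2))):
    p,e=tri(v(3,*a),v(4,*b));print(nm,p.round(4),np.round(e,4),np.hypot(*(p[:2]-c)),np.degrees(np.arctan2(*(p[:2]-c)[::-1])))
# handles
for nm,a,b in(("R",(236.8,252.1),(341.9,222)),("L",(207.2,253.1),(310.8,225.6))):
    p,e=tri(v(1,*a),v(2,*b));print("handle",nm,p.round(4),np.round(e,4))
```

```text
knob top [ 0.4732 -0.1767  0.0638] [0. 0.]
knob r 0.14663496488664984 ang 169.0483258211367
roller [ 0.611  -0.3092  0.0191] [0.0006 0.0006] 0.1047775602938247 -93.3868439795888
brass end [ 0.6092 -0.3418  0.0269] [0. 0.] 0.1374258829422562 -93.31806125696487
stub nose [ 0.61   -0.2362  0.0797] [0.001 0.001] 0.03238335534051498 -102.8154983947957
handle R [0.5241 0.2302 0.0426] [0.0014 0.0014]
handle L [0.5292 0.187  0.0401] [0.0003 0.0003]
```

Request:
carry_out:
  fingers: 0.33
  rows: "0.2 0.82 0.7 0;0.2 0.82 1 0;0.2 0.82 1 0;0.2 0.82 1 0;0 0 1 0.92;0 0 1 0.92;0 0 1 0;0 0 0 0;0 0 0 0;0 0 0 0"

```text
time_s: 5.95
tool_pos: [0.4755, -0.1783, 0.0934]
eef_rot: [0.298, 3.125, -0.001]
ft_force: [0.2, -0.6, -0.0]
finger_gap: 0.0289
grip_force: 0.0
```

Run:
```python
from m import *
s=bot.read_state();print(s["joints"].round(3),s["tool_pos"].round(4),s["eef_rot"].round(3),s["finger_gap"])
f,K,W=cam("wrist")
M=R.from_rotvec(s["eef_rot"]).as_matrix()
k=np.array([.4744,-.177,.0638]);print("off tool frame",(M.T@(k-s["tool_pos"])).round(4))
r=redm(f);n,l,st,c=cv2.connectedComponentsWithStats(r);print([(st[j],c[j].round(1)) for j in range(1,n) if st[j,4]>60])
print("proj knob top",proj(K,W,k))
cv2.imwrite("pics/k.png",f)
```

```text
[-0.486  0.195 -0.464  0.909  0.    -0.296] [ 0.4755 -0.1783  0.0934] [ 2.980e-01  3.125e+00 -1.000e-03] 0.028914751069080664
off tool frame [0.0014 0.0011 0.0296]
[(array([249, 194,  26,  39, 563], dtype=int32), array([261.7, 208.8]))]
proj knob top [262.59758538 223.84415861]
```

View pics/k.png

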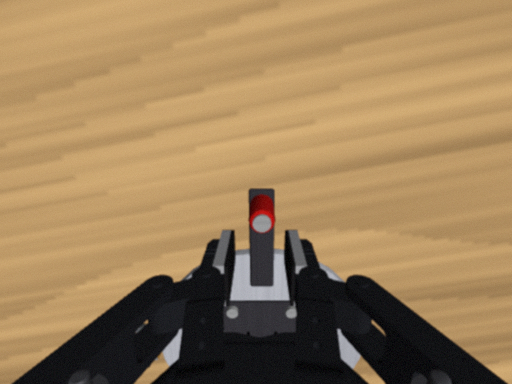

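Request:
carry_out:
  fingers: 0.47
  rows: "0.05 0.04 0.95 0;0 0 0.95 0;0 0 0 0;-0.008 0.3 0 0.5;-0.008 0.3 0 0.5;-0.032 0.606 0 1;-0.032 0.606 0 1;-0.032 0.606 0 1;-0.032 0.606 0 1;-0.032 0.606 0 1;-0.032 0.606 0 1;-0.032 0.606 0 1;-0.032 0.606 0 1;-0.032 0.606 0 1;-0.032 0.606 0 1;0 0 0 0;0 0 0 0"

```text
time_s: 7.7
tool_pos: [0.5839, -0.064, 0.0458]
eef_rot: [1.951, 2.46, 0.001]
ft_force: [0.1, 0.4, 0.7]
finger_gap: 0.0226
grip_force: 0.2
```

```bash
cat > chk.py <<'E'
from m import *
s=bot.read_state();c=np.array([.6172,-.2046]);p=s["tool_pos"]
M=R.from_rotvec(s["eef_rot"]).as_matrix();f,K,W=cam("wrist")
print("tcp r,ang from detent",np.hypot(*(p[:2]-c)),np.degrees(np.arctan2(*(p[:2]-c)[::-1]))-86.65,"yaw x",np.degrees(np.arctan2(M[1,0],M[0,0]))-86.65,s["joints"].round(2),s["finger_gap"])
r=redm(f);r[:,:150]=0;n,l,st,cc=cv2.connectedComponentsWithStats(r);print([(st[j],cc[j].round(1)) for j in range(1,n) if st[j,4]>60])
import sys
if len(sys.argv)>1: cv2.imwrite(sys.argv[1],f)
E
python3 chk.py
```

```text
tcp r,ang from detent 0.14453238871841192 16.66307882449236 yaw x 16.517629778868184 [-0.22  0.38 -0.33  0.86 -0.    1.12] 0.022638654240834246
[(array([ 247,  224,   35,   53, 1145], dtype=int32), array([263.3, 245.6]))]
```

Request:
carry_out:
  rows: "-0.008 0.303 0 0.5;-0.008 0.303 0 0.5;-0.005 0.202 0 0.333;-0.005 0.202 0 0.333;-0.005 0.202 0 0.333;-0.005 0.202 0 0.333;-0.005 0.202 0 0.333;-0.005 0.202 0 0.333;0 0 0 0;0 0 0 0;0 0 0 0"

```text
time_s: 8.85
tool_pos: [0.6269, -0.0609, 0.0443]
eef_rot: [-2.314, -2.123, 0.002]
ft_force: [-1.9, -0.4, 1.3]
finger_gap: 0.0229
grip_force: 1.1
```

```bash
python3 chk.py
```

```text
tcp r,ang from detent 0.14402837243741323 -0.5018316751609859 yaw x -1.5759219497502528 [-0.2   0.44 -0.23  0.9  -0.    1.46] 0.022863751277164446
[(array([ 237,  225,   35,   55, 1167], dtype=int32), array([254. , 247.2]))]
```

Request:
carry_out:
  fingers: 0.2
  rows: "0 -0.05 0 0;0 0 0 0;0 0 0 0;0 0 -0.5 0;0 0 -1 0;0 0 -1 0;0 0 -1 0;0 0 -1 0;0 0 -1 0;0 0 -1 0;0 0 -1 0;0 0 -0.5 0;0 0 0 0;0 0 0 0"

```text
time_s: 10.3
tool_pos: [0.6266, -0.0605, 0.2439]
eef_rot: [-2.315, -2.123, 0.0]
ft_force: [0.1, 0.5, -0.8]
finger_gap: 0.0338
grip_force: 0.0
```

```bash
python3 chk.py pics/k2.png
```

```text
tcp r,ang from detent 0.14440137568004408 -0.37885866782103506 yaw x -1.601072346407264 [-0.2   0.28 -0.01  1.28  0.    1.46] 0.03382842450250131
[(array([246, 153,  15,  20, 151], dtype=int32), array([253.4, 161. ])), (array([ 423,  166,   82,   72, 4442], dtype=int32), array([463.4, 201.3]))]
```

View pics/k2.png

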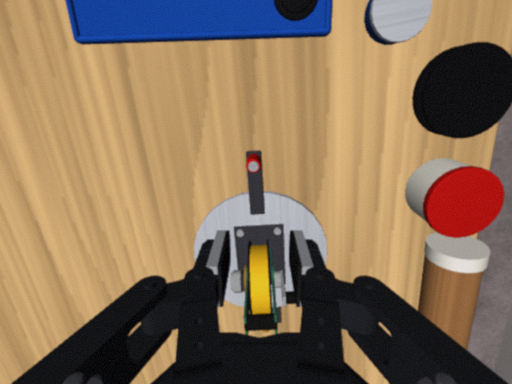

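```bash
cat > pl.py <<'E'
from m import *
def handles(f,K,W,z=.044,box=None):
    r=redm(f);n,l,st,c=cv2.connectedComponentsWithStats(r);out=[]
    for j in range(1,n):
        if st[j,4]<300 or st[j,3]<45: continue
        P=np.array([plane(K,W,u,v,z)[:2] for v,u in np.argwhere(l==j)])
        if not(.4<P[:,0].mean()<.65 and .1<P[:,1].mean()<.32): continue
        m=P.mean(0);_,_,V=np.linalg.svd(P-m);a=V[0]*np.sign(V[0,0]);t=(P-m)@a
        out.append((m,a,t.min(),t.max(),np.ptp((P-m)@[-a[1],a[0]])))
    out=sorted(out,key=lambda o:-o[0][1])
    (m1,a1,lo1,hi1,w1),(m2,a2,lo2,hi2,w2)=out
    ax=a1+a2;ax/=np.linalg.norm(ax)
    back=((m1+a1*lo1)+(m2+a2*lo2))/2;front=((m1+a1*hi1)+(m2+a2*hi2))/2
    print("axis deg",np.degrees(np.arctan2(ax[1],ax[0])).round(2),"from ends",np.degrees(np.arctan2(*(front-back)[::-1])).round(2),"back",back.round(4),"front",front.round(4),"len",np.linalg.norm(front-back).round(4),"w",round(w1,4),round(w2,4),"sep back",np.linalg.norm(m1+a1*lo1-m2-a2*lo2).round(4),"front",np.linalg.norm(m1+a1*hi1-m2-a2*hi2).round(4))
    return ax,back,front
E
python3 - <<'E'
from pl import *
import pickle
for i in (1,2): handles(*pickle.load(open(f"w{i}.pkl","rb")))
f,K,W=cam("wrist");k=plane(K,W,253.3,166,.064)
c=np.array([.6172,-.2046]);print("knob",k.round(4),np.hypot(*(k[:2]-c)),np.degrees(np.arctan2(*(k[:2]-c)[::-1])))
E
```

```text
axis deg 2.67 from ends 2.65 back [0.4797 0.2071] front [0.5774 0.2116] len 0.0977 w 0.0117 0.0114 sep back 0.0498 front 0.0352
axis deg 3.14 from ends 3.18 back [0.4796 0.2051] front [0.5774 0.2105] len 0.098 w 0.012 0.0109 sep back 0.0506 front 0.0345
knob [ 0.619  -0.0592  0.064 ] 0.14539772228782605 89.27589259948984
```

Request:
carry_out:
  fingers: -1
  rows: "-0.47 -0.8 0 0;-0.47 -0.8 0 0;-0.47 -0.8 0 0;-0.47 -0.8 0 0;-0.47 -0.8 0 0;-0.47 -0.8 0 0;-0.47 -0.8 0 0;-0.47 -0.8 0 0;0 0 0 -1;0 0 0 -1;0 0 0 -1;0 0 0 -1;0 0 0 -1;0 0 0 -1;0 0 0 -1;0 0 0 -1"

```text
time_s: 12.0
tool_pos: [0.4583, -0.14, 0.2427]
eef_rot: [-1.244, -2.881, -0.0]
ft_force: [-0.1, 0.9, -0.5]
finger_gap: 0.0853
grip_force: 0.0
```

Request:
carry_out:
  rows: "0 0 0 -1;0 0 0 -1;0 0 0 -1;0 0 0 -1;0 0 0 -1;0 0 0 -1;0 0 0 -1;0 0 0 -0.83;0 0 0 0;0 0 0 0"

```text
time_s: 13.0
tool_pos: [0.4587, -0.1401, 0.2433]
eef_rot: [-0.002, -3.14, -0.001]
ft_force: [0.3, 0.1, -0.6]
finger_gap: 0.0853
grip_force: 0.0
```

Run:
```python
from h import *
import pickle
d=cam("wrist");pickle.dump(d,open("w5.pkl","wb"))
```

Request:
carry_out:
  rows: "0 -1 0 0;0 -1 0 0;0 -1 0 0;0 -1 0 0;0 -1 0 0;0 0 0 0;0 0 0 0"

```text
time_s: 13.75
tool_pos: [0.459, -0.2654, 0.2439]
eef_rot: [-0.002, -3.141, -0.002]
ft_force: [0.3, -0.2, -0.4]
finger_gap: 0.0856
grip_force: 0.0
```

Run:
```python
from h import *
import pickle
d=cam("wrist");pickle.dump(d,open("w6.pkl","wb"))
print(bot.read_state()["tool_pos"],bot.read_state()["eef_rot"])
a,b=[pickle.load(open(f"w{i}.pkl","rb"))[0] for i in(5,6)]
cv2.imwrite("pics/w56.png",np.vstack([cv2.resize(x[170:340,100:400],(529,300),interpolation=2) for x in (a,b)]))
```

```text
[ 0.45902714 -0.26485855  0.24394888] [-4.15026231e-04 -3.14085531e+00 -1.63831015e-03]
```

View pics/w56.png

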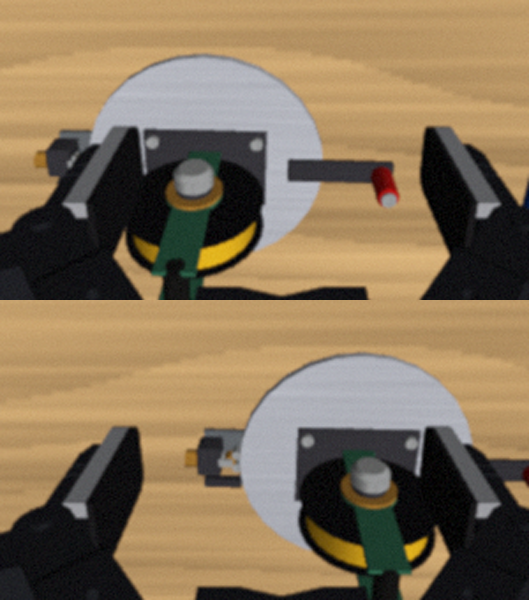

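The reel is clicked over with the stub at (193,178) facing the robot, the washer behind it, the knob at (387,195) and the plunger brass at (40,159) and (190,458). The plate screws are at (152,142) and (257,145) in the top half, and (307,441) and (410,441) in the bottom half. I'll check the turntable angle from these.

Run:
```python
from m import *
import pickle
d={i:pickle.load(open(f"w{i}.pkl","rb")) for i in (5,6)}
s=529/300
def loc(i,u,v,kind):
    u0,v0=100+u/s,170+(v-(300 if i==6 else 0))/s
    f=d[i][0];a,b=int(round(u0)),int(round(v0));w=7
    q=f[b-w:b+w+1,a-w:a+w+1].astype(float)
    h=cv2.cvtColor(q.astype(np.uint8),cv2.COLOR_BGR2HSV)
    if kind=="b": m=np.clip(q.mean(2)-110,0,None)*(h[...,1]<50)
    if kind=="y": m=((h[...,0]>12)&(h[...,0]<28)&(h[...,1]>170)).astype(float)
    yy,xx=np.mgrid[-w:w+1,-w:w+1]
    return (*d[i][1:],a+(m*xx).sum()/m.sum(),b+(m*yy).sum()/m.sum()),m.astype(bool).sum()
P={}
for nm,a,b,k in(("screwL",(152,142),(307,441),"b"),("screwR",(257,145),(410,441),"b"),("brass",(40,159),(190,458),"y")):
    A,na=loc(5,*a,k);B,nb=loc(6,*b,k);p,e=tri(A,B);P[nm]=p;print(nm,p.round(4),np.round(e,4),na,nb,np.round([A[2:],B[2:]],1).tolist())
v=P["screwR"]-P["screwL"];print("screw line deg",np.degrees(np.arctan2(v[1],v[0])),np.linalg.norm(v))
# knob top: single view plus two-view earlier
f,K,W=d[5];k=plane(K,W,100+389/s,170+199/s,.064);print("knob",k.round(4))
# grey stub blob
for i,(u,v) in((5,(193,178)),(6,(371,475))):
    f,K,W=d[i];h=cv2.cvtColor(f,cv2.COLOR_BGR2HSV)
    a,b=int(100+u/s),int(170+(v-(300 if i==6 else 0))/s)
    m=((h[...,1]<45)&(h[...,2]>75)).astype(np.uint8)
    n,l,st,c=cv2.connectedComponentsWithStats(m);j=l[b,a];print("stub",i,st[j],c[j].round(1))
    np.save(f"stub{i}.npy",l==j)
    for r in range(st[j,1],st[j,1]+st[j,3],3):
        x=np.where(l[r]==j)[0];print(r,x.min(),x.max(),end=" | ")
    print()
```

```text
screwL [ 0.5915 -0.2508  0.0276] [0.0003 0.0003] 69 61 [[183.4, 250.5], [270.3, 249.2]]
screwR [ 0.596  -0.1548  0.0234] [0.0011 0.0011] 81 82 [[250.1, 252.1], [335.6, 249.7]]
brass [ 0.6087 -0.3418  0.0267] [0.0002 0.0002] 44 45 [[122.5, 260.3], [208.1, 259.7]]
screw line deg 87.30363726589495 0.09618289453157325
knob [ 0.6199 -0.0586  0.064 ]
stub 5 [199 260  22  22 390] [209.8 270.4]
260 207 214 | 263 203 218 | 266 201 220 | 269 199 220 | 272 199 220 | 275 200 219 | 278 201 218 | 281 208 211 | 
stub 6 [300 259  22  22 361] [310.6 269.4]
259 306 311 | 262 303 316 | 265 302 320 | 268 300 321 | 271 301 321 | 274 301 320 | 277 304 319 | 280 312 313 |
```

Request:
carry_out:
  fingers: -0.65
  rows: "-0.16 1 0 0;-0.16 1 0 0;-0.16 1 0 0;-0.16 1 0 0;-0.16 1 0 0;-0.16 1 0 0;-0.16 1 0 0;-0.16 1 0 0;-0.16 1 0 0;-0.16 1 0 0;-0.16 1 0 0;-0.16 1 0 0;-0.16 1 0 0;-0.16 1 0 0;-0.16 1 0 0;-0.16 1 0 0;-0.16 1 0 0;-0.16 1 0.5 0;-0.16 0.96 0.5 0;0 0 0 -0.48"

```text
time_s: 15.8
tool_pos: [0.5331, 0.2117, 0.2173]
eef_rot: [0.088, -3.137, -0.001]
ft_force: [-0.6, 0.3, 0.6]
finger_gap: 0.0704
grip_force: 0.0
```

Request:
carry_out:
  rows: "0 0 0.5 0;0 0 0.5 0;0 0 0 0;0 0 0 0"

```text
time_s: 16.2
tool_pos: [0.5344, 0.2081, 0.1936]
eef_rot: [0.078, -3.139, 0.001]
ft_force: [-1.1, -0.6, 0.0]
finger_gap: 0.0706
grip_force: 0.0
```

Run:
```python
from pl import *
import pickle
d=cam("wrist");pickle.dump(d,open("w7.pkl","wb"));s=bot.read_state()
print(s["tool_pos"],s["eef_rot"],s["finger_gap"])
try: handles(*d)
except Exception as e: print(e)
r=redm(d[0]);n,l,st,c=cv2.connectedComponentsWithStats(r);print([(st[j].tolist()) for j in range(1,n) if st[j,4]>60])
D={i:pickle.load(open(f"w{i}.pkl","rb")) for i in (5,6)}
p,e=tri((*D[5][1:],209.8,270.4),(*D[6][1:],310.6,269.4));print("stub blob",p.round(4),np.round(e,4))
for i in(5,6): print([proj(*D[i][1:],(.5928-t*.999,-.2033+t*.0436,.082)).round(1).tolist() for t in(.0025,.0115,.0155)])
```

```text
[0.53496741 0.20827235 0.19420444] [ 7.81185556e-02 -3.14031510e+00  2.89443872e-05] 0.07041428363000103
axis deg 3.14 from ends 3.14 back [0.484  0.2064] front [0.577  0.2115] len 0.0931 w 0.0114 0.0105 sep back 0.0496 front 0.0358
[[232, 127, 18, 86, 720], [274, 126, 17, 86, 722], [3, 224, 36, 25, 438]]
stub blob [ 0.5851 -0.2028  0.0844] [0. 0.]
[[210.1, 272.8], [210.0, 266.6], [209.9, 263.9]]
[[309.7, 271.7], [310.5, 265.6], [310.8, 262.9]]
```

Request:
carry_out:
  rows: "-0.06 0.03 1 0;0 0 1 0;0 0 1 0;0 0 1 0;0 0 1 0;0 0 0.8 0;0 0 0.5 0;0 0 0.36 0;0 0 0 0;0 0 0 0"

```text
time_s: 17.25
tool_pos: [0.5374, 0.2096, 0.0286]
eef_rot: [-0.079, 3.139, 0.0]
ft_force: [0.6, -0.3, 0.2]
finger_gap: 0.0708
grip_force: 0.0
```

Request:
carry_out:
  fingers: 1
  rows: "0 0 0.06 0;0 0 0 0;0 0 0 0;0 0 0 0;0 0 0 0;0 0 0 0;0 0 0 0;0 0 0 0;0 0 0 0;0 0 0 0"

```text
time_s: 18.25
tool_pos: [0.5373, 0.2101, 0.0297]
eef_rot: [-0.08, 3.139, 0.002]
ft_force: [-5.8, -1.2, 15.8]
finger_gap: 0.0393
grip_force: 59.9
```

Request:
carry_out:
  rows: "0 0 -0.1 0;0 0 -0.1 0;0 0 -0.2 0;0 0 -0.4 0;0 0 -0.6 0;0 0 -0.8 0;0 0 -0.8 0;0 0 -0.8 0;0 0 -0.8 0;0 0 -0.8 0;0 0 0 0;0 0 0 0;0 0 0 0"

```text
time_s: 19.55
tool_pos: [0.5356, 0.2092, 0.16]
eef_rot: [0.08, -3.138, 0.001]
ft_force: [0.2, 0.3, -2.0]
finger_gap: 0.0391
grip_force: 60.6
```

Run:
```python
from pl import *
import pickle
d={n:cam(n) for n in("wrist","side","top")};pickle.dump(d,open("v1.pkl","wb"));s=bot.read_state()
print(s["tool_pos"],s["eef_rot"],s["finger_gap"],s["ft_force"],s["torque"])
f,K,W=d["side"];c=proj(K,W,s["tool_pos"]+np.array([.08,0,0])).round().astype(int);print(c)
a=f[max(0,c[1]-75):c[1]+75,max(0,c[0]-100):c[0]+100]
b=d["wrist"][0]
cv2.imwrite("pics/g.png",np.vstack([cv2.resize(b[90:384,60:460],(800,588),interpolation=2)[:, :][:330+258][::1][0:588]][:1])if 0 else np.hstack([cv2.resize(b,(480,360),interpolation=2),cv2.copyMakeBorder(cv2.resize(a,(320,240),interpolation=2),0,120,0,0,0)]))
```

```text
[0.53558224 0.20915859 0.15985513] [ 7.93847557e-02 -3.13792406e+00  9.83997437e-04] 0.03930975701543052 [ 0.22310911  0.06022222 -1.75817467] [0.02555882 0.08208064 0.02956015]
[224 161]
```

View pics/g.png

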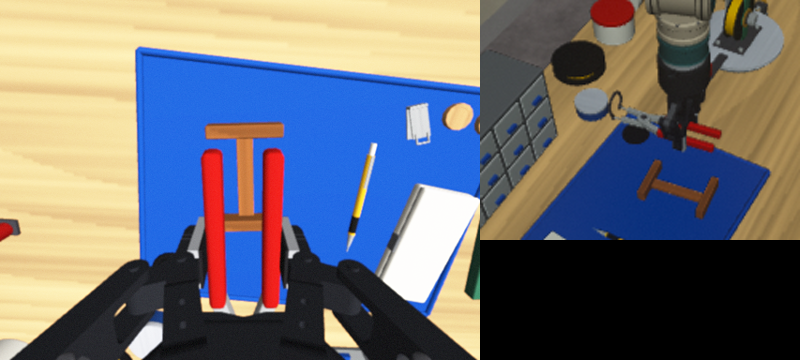

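The wrist view shows the red handles squeezed parallel, centred between the pads. The side view shows the pliers lifted roughly level, with the ring at (615,105). I'll measure how they sit in the tool frame from the handle edges, using their 42 mm outside width as scale.

```bash
cat > hp.py <<'E'
from m import *
def held(f,K,mount,wid=.042):
    r=redm(f);r[:,:150]=0;r[:,380:]=0
    n,l,st,c=cv2.connectedComponentsWithStats(r);js=sorted([j for j in range(1,n) if st[j,4]>600],key=lambda j:c[j][0])
    a,b=js[0],js[-1];g=f.astype(float);sc=2*g[...,2]-g[...,1]-g[...,0]
    Q=[]
    v0=max(st[a,1],st[b,1]);v1=min(st[a,1]+st[a,3],st[b,1]+st[b,3])
    for v in range(v0+8,v1-6):
        x=np.where(l[v]==a)[0];y=np.where(l[v]==b)[0]
        if len(x)<5 or len(y)<5: continue
        row=sc[v]
        def edge(i,step):   # subpixel half-level crossing outward
            hi=row[i-4*step:i-1*step:step].mean() if step>0 else row[i+2:i+5].mean();t=hi/2;k=i-2*step
            while row[k]>t: k+=step
            return k-step+step*(row[k-step]-t)/(row[k-step]-row[k])
        Q.append((v,edge(x.min(),-1),edge(y.max(),1)))
    Q=np.array(Q);dep=K[0,0]*wid/(Q[:,2]-Q[:,1])
    C=np.c_[((Q[:,1]+Q[:,2])/2-K[0,2])/K[0,0]*dep,(Q[:,0]-K[1,2])/K[0,0]*dep,dep,np.ones(len(dep))]
    return Q,(np.asarray(mount)@C.T).T[:,:3],(st[a],st[b])
E
python3 - <<'E'
from hp import *
import pickle
f,K,W=pickle.load(open("v1.pkl","rb"))["wrist"]
mt=np.array(bot.snapshot("wrist")["mount"]);print(mt.round(4).tolist())
Q,P,st=held(f,K,mt);print(st)
for i in range(0,len(Q),12): print(Q[i].round(1),P[i].round(4))
A=np.polyfit(P[:,0],P[:,2],1);B=np.polyfit(P[:,0],P[:,1],1)
print("top z at grip, pitch deg",A[1],np.degrees(np.arctan(A[0])),"y0,yaw",B[1],np.degrees(np.arctan(B[0])),"x range",P[:,0].min(),P[:,0].max(), "res",np.std(P[:,2]-np.polyval(A,P[:,0])))
# back end row position (top edge) at depth of the line
for s in st: 
    print("back row",s[1])
E
```

```text
[[-0.0007, -0.9459, -0.3245, 0.0835], [1.0, -0.0006, -0.0004, -0.0011], [0.0002, -0.3245, 0.9459, -0.1344], [0.0, 0.0, 0.0, 1.0]]
(array([ 215,  160,   26,  169, 3322], dtype=int32), array([ 279,  159,   24,  170, 3308], dtype=int32))
[168.  214.8 302.3] [ 0.0487 -0.0014 -0.0052]
[180.  215.4 302.1] [ 0.0429 -0.0014 -0.006 ]
[192.  216.  301.6] [ 0.0368 -0.0013 -0.0062]
[204.  216.7 301.1] [ 0.0305 -0.0013 -0.0063]
[216.  217.4 300.7] [ 0.0241 -0.0012 -0.0065]
[228.  218.1 300.3] [ 0.0175 -0.0011 -0.0068]
[240.  218.6 300.2] [ 0.0112 -0.0011 -0.008 ]
[252.  219.6 299.5] [ 0.0037 -0.001  -0.0073]
[264.  220.3 298.9] [-0.0037 -0.001  -0.0073]
[276.  220.9 298.3] [-0.0113 -0.001  -0.0074]
[288.  220.9 298.2] [-0.0175 -0.001  -0.0094]
[300.  222.5 297.6] [-0.0268 -0.0007 -0.0079]
[312.  222.9 297.2] [-0.0344 -0.0007 -0.0087]
top z at grip, pitch deg -0.007514295400316214 1.9391607863868852 y0,yaw -0.0010048197933866106 -0.5202275445803242 x range -0.04072165767433261 0.04871918093137485 res 0.0004895572728662755
back row 160
back row 159
```

Request:
carry_out:
  rows: "0 0 0 0.3;0 0 0 0.6;0.6 -0.4 0 0;0.6 -0.8 0 0;0.6 -1 0 0;0.6 -1 0 0;0.6 -1 0 0;0.6 -1 0 0;0 -1 0 0;0 -1 0 0;0 -1 0 0;0 -1 0 0;0 -1 0 0;0 -1 0 0;0 -1 0 0;0 -1 0 0;0 -1 0 0;0 -1 0 0;0 -0.8 0 0;0 -0.4 0 0"

```text
time_s: 21.75
tool_pos: [0.4287, -0.1977, 0.161]
eef_rot: [-0.071, -3.141, 0.001]
ft_force: [0.8, -0.1, -1.6]
finger_gap: 0.0389
grip_force: 60.7
```

Request:
carry_out:
  rows: "0 0 0.4 0;0 0 0.8 0;0 0 1 0;0 0 1 0;0 0 0.6 0;0 0 0.3 0;0 0 0 0;0 0 0 0;0 0 0 0"

```text
time_s: 22.65
tool_pos: [0.4298, -0.1966, 0.0598]
eef_rot: [0.068, 3.139, -0.002]
ft_force: [0.2, -0.4, -1.4]
finger_gap: 0.0397
grip_force: 60.7
```

```bash
cat > st.py <<'E'
from hp import *
import sys
s=bot.read_state();M=R.from_rotvec(s["eef_rot"]).as_matrix()
ring=s["tool_pos"]+M@np.array([-.1205,0,-.0277])
yaw=np.radians(-2.5);a=np.array([np.cos(yaw),np.sin(yaw)]);g=np.array([.5928,-.2033])
d=ring[:2]-g
print("t",round(s["time_s"],2),"tcp",s["tool_pos"].round(4),"toolx deg",np.degrees(np.arctan2(M[1,0],M[0,0])).round(2),"gap",s["finger_gap"],"ring: along",(d@a).round(4),"left",(d@[-a[1],a[0]]).round(4),"up",(ring[2]-.082).round(4),"F",s["ft_force"].round(1),"T",s["torque"].round(2),s["joints"].round(2))
E
python3 st.py
python3 - <<'E'
from h import *
import pickle
d={n:cam(n) for n in("side","top","wrist")};pickle.dump(d,open("v2.pkl","wb"))
out=[]
for n in("side","top"):
    f,K,W=d[n];c=proj(K,W,(.57,-.203,.08)).round().astype(int);print(n,c,proj(K,W,(.5928,-.2033,.082)))
    out.append(cv2.resize(f[c[1]-30:c[1]+30,c[0]-40:c[0]+40],(400,300),interpolation=2))
f=d["wrist"][0];cv2.imwrite("pics/a.png",np.vstack([np.hstack(out),cv2.copyMakeBorder(cv2.resize(f,(400,300),interpolation=2),0,0,0,400,0)]))
E
```

```text
t 22.65 tcp [ 0.4298 -0.1966  0.0598] toolx deg 177.52 gap 0.039705666220221605 ring: along -0.0427 left -0.0003 up 0.0057 F [ 0.2 -0.4 -1.4] T [-0.02  0.05 -0.03] [-0.57  0.18 -0.57  0.82  0.   -0.52]
side [298 100] [291.57404185  97.199337  ]
top [377 191] [377.50401847 184.29295111]
```

View pics/a.png

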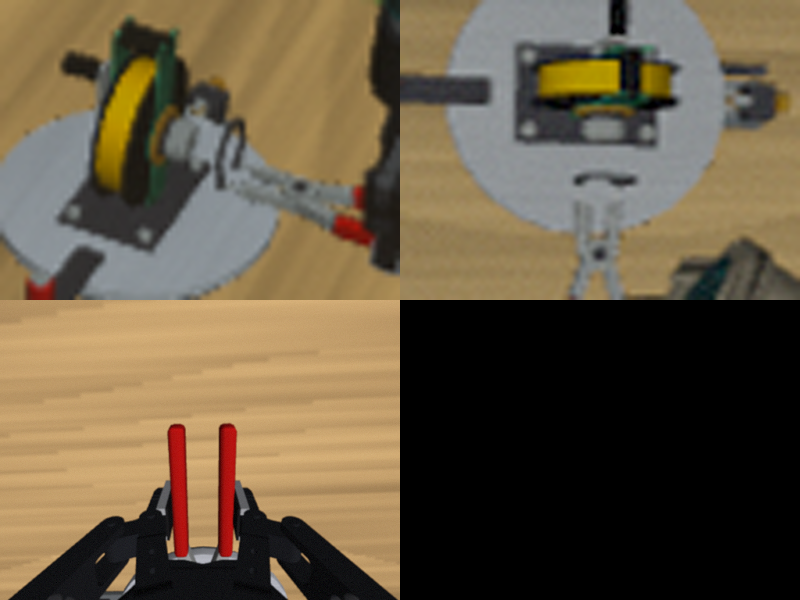

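The side crop shows the ring standing upright at about (232,150), just ahead of the stub nose at (205,140). The top crop shows the ring at x 575–637, in line with the stub at x 580–628. I'll compare the ring's dark pixels with its predicted position.

```bash
cat > cmp.py <<'E'
from hp import *
import pickle
def ringpts(s,dz=0,pitch=0):
    M=R.from_rotvec(s["eef_rot"]).as_matrix();t=np.linspace(np.radians(-60),np.radians(240),60)
    P=np.c_[-.1205+0*t,.01875*np.cos(t),-.0277-.01875*np.sin(t)]   # tool: up=-z
    P=P@R.from_euler("y",-pitch,degrees=True).as_matrix().T
    return s["tool_pos"]+P@M.T+[0,0,dz]
E
python3 - <<'E'
from cmp import *
d=pickle.load(open("v2.pkl","rb"));s=bot.read_state()
for n in("side","top"):
    f,K,W=d[n];g=cv2.cvtColor(f,6).astype(float)
    q0=np.array([proj(K,W,p) for p in ringpts(s)]);print(n,"box pred",q0.min(0).round(1),q0.max(0).round(1),"top pt",q0[30].round(1))
    u0,v0=q0.min(0).astype(int)-4;u1,v1=q0.max(0).astype(int)+6
    print(u0,v0);print(g[v0:v1,u0:u1].astype(int))
M=R.from_rotvec(s["eef_rot"]).as_matrix();print(M.round(3).tolist(), M@R.from_euler("y",-2,degrees=True).as_matrix()@[-1,0,0])
E
```

```text
side box pred [301.4  93.9] [306.2 105.3] top pt [304.4  94.8]
297 89
[[ 73  63  49  48  48  49  57 123 125 120 120 123 126 132 135]
 [108 113  68  50  49  40  70 121 121 120 120 124 129 134 136]
 [117 107  76  48  46  38  71 116 120 120 123 129 133 135 135]
 [107 109  66  44  43  37  87 115 120 122 126 132 135 136 135]
 [133 125  74  46  43  43 102 104  88 102 127 133 136 134 131]
 [140 140 141 105  55  60  79  64  49  54 123 135 137 132 130]
 [110 141 147 137 129 118  62  53  66  38 124 134 132 130 128]
 [108 139 143 142 142 122  59  90  98  50 125 134 132 129 128]
 [119 140 143 141 142  92  61 128 115  55 105 131 131 128 130]
 [120 141 143 142 143  70  97 139 120  56 119 130 128 129 131]
 [134 142 141 142 125  62 127 143  92  61 133 131 128 131 130]
 [140 143 142 144  93  61 135 143  71  99 138 143 133 130 131]
 [130 139 141 142  82  77 134 126  57 106 140 146 143 133 130]
 [121  96  89 136  68 100 139  92  57 117 139 144 140 145 133]
 [111  68  52 109  58  88 138  89  79 119 123 123 135 131 134]
 [ 66  54  69 128  74  81 136 135 133 140 139 106 104 110 120]
 [ 48  58 125 141  73 
[... 861 characters left out ...]
 85  79 120
  149 146 146 144]
 [145 145 144 147 122  48  76 128 144 142 141 124  68  44  45  39  61 115
  146 146 142 146]
 [148 146 148 151 147 137 137 149 150 148 147 148 144 119 111 143 144 148
  151 149 146 151]
 [146 148 147 147 148 149 147 148 146 146 150 151 151 149 145 150 152 150
  147 147 149 149]
 [144 143 145 143 145 149 150 147 146 143 145 145 150 152 148 145 145 148
  146 148 147 146]
 [146 145 145 146 136 121 137 141 148 147 147 141 134 133 130 147 145 144
  149 144 147 145]
 [146 148 148 149 134 112 130 122 133 149 144 129 122 125 136 149 146 148
  147 145 146 145]]
[[-0.999, 0.043, 0.002], [0.043, 0.999, -0.001], [-0.002, -0.001, -1.0]] [ 0.99838883 -0.04343839  0.03650834]
```

The predicted ring matches the pixels within about 1 px in both views, so the pliers are level. I'll lower onto the axle line and advance.

Request:
carry_out:
  rows: "0 0 0.11 0;0 0 0.12 0;0 0 0 0;0 0 0 0;-0.3 0.01 0 0;-0.3 0 0 0;-0.3 0 0 0;-0.3 0 0 0;0 0 0 0;0 0 0 0;0 0 0 0"

```text
time_s: 23.9
tool_pos: [0.4584, -0.1971, 0.0529]
eef_rot: [-0.068, -3.14, -0.001]
ft_force: [0.3, 0.2, -1.5]
finger_gap: 0.0391
grip_force: 60.7
```

```bash
python3 st.py
```

```text
t 23.9 tcp [ 0.4584 -0.1971  0.0529] toolx deg 177.51 gap 0.03906952116787975 ring: along -0.014 left 0.0004 up -0.0015 F [ 0.3  0.2 -1.5] T [ 0.03  0.1  -0.01] [-0.54  0.23 -0.52  0.82 -0.   -0.49]
```

Request:
carry_out:
  rows: "0 0 -0.04 0;0 0 0 0;-0.08 0 0 0;-0.08 0 0 0;-0.08 0 0 0;0 0 0 0;0 0 0 0;0 0 0 0"

```text
time_s: 24.7
tool_pos: [0.4647, -0.1975, 0.054]
eef_rot: [-0.068, -3.141, -0.0]
ft_force: [-0.6, -0.1, -2.1]
finger_gap: 0.0393
grip_force: 60.7
```

Request:
carry_out:
  rows: "0 0.04 0 0;0 0.04 0 0;0 0 0 0;0 0 0 0"

```text
time_s: 25.1
tool_pos: [0.4648, -0.1955, 0.054]
eef_rot: [-0.068, -3.141, -0.0]
ft_force: [-0.0, 0.1, -1.7]
finger_gap: 0.0393
grip_force: 60.7
```

Request:
carry_out:
  rows: "0 0.04 0 0;0 0 0 0;0 0 0 0"

```text
time_s: 25.4
tool_pos: [0.4649, -0.195, 0.0541]
eef_rot: [-0.069, -3.141, 0.001]
ft_force: [0.4, -2.2, -2.2]
finger_gap: 0.0393
grip_force: 60.6
```

Request:
carry_out:
  rows: "0 -0.08 0 0;0 -0.08 0 0;0 0 0 0;0 0 0 0"

```text
time_s: 25.8
tool_pos: [0.4648, -0.1985, 0.054]
eef_rot: [0.068, 3.141, 0.001]
ft_force: [-0.5, -0.0, -1.8]
finger_gap: 0.0392
grip_force: 60.7
```

Request:
carry_out:
  rows: "0 -0.04 0 0;0 0 0 0;0 0 0 0"

```text
time_s: 26.1
tool_pos: [0.4647, -0.1995, 0.0541]
eef_rot: [0.068, 3.141, 0.0]
ft_force: [-0.8, 0.8, -2.3]
finger_gap: 0.0389
grip_force: 60.7
```

Request:
carry_out:
  rows: "0 -0.04 0 0;0 0 0 0;0 0 0 0"

```text
time_s: 26.4
tool_pos: [0.4647, -0.2006, 0.0541]
eef_rot: [0.068, 3.141, 0.0]
ft_force: [-0.1, 0.9, -1.5]
finger_gap: 0.0394
grip_force: 60.7
```

Request:
carry_out:
  rows: "0 -0.04 0 0;0 0 0 0;0 0 0 0"

```text
time_s: 26.7
tool_pos: [0.4646, -0.2014, 0.054]
eef_rot: [-0.068, -3.141, -0.001]
ft_force: [-0.2, 1.1, -1.2]
finger_gap: 0.0389
grip_force: 60.7
```

Request:
carry_out:
  rows: "0 0.07 0 0;0 0.07 0 0;0 0 0 0;0 0 0.06 0;0 0 0 0;0 0 0 0"

```text
time_s: 27.3
tool_pos: [0.4647, -0.1981, 0.0525]
eef_rot: [-0.069, -3.141, 0.0]
ft_force: [-0.5, 0.1, -1.7]
finger_gap: 0.0392
grip_force: 60.7
```

Request:
carry_out:
  rows: "0 0 0.04 0;0 0 0 0;0 0 0 0"

```text
time_s: 27.6
tool_pos: [0.4649, -0.1981, 0.0516]
eef_rot: [0.068, 3.141, -0.0]
ft_force: [0.1, -0.2, -1.6]
finger_gap: 0.0394
grip_force: 60.6
```

Request:
carry_out:
  rows: "0 0 0.04 0;0 0 0 0;0 0 0 0"

```text
time_s: 27.9
tool_pos: [0.4651, -0.1982, 0.0507]
eef_rot: [0.068, 3.14, -0.0]
ft_force: [-0.0, -0.9, -0.3]
finger_gap: 0.0393
grip_force: 60.5
```

Request:
carry_out:
  rows: "0 0 -0.12 0;0 0 0 0;-0.07 0 0 0;-0.07 0 0 0;-0.07 0 0 0;0 0 0 0;0 0 0 0"

```text
time_s: 28.6
tool_pos: [0.4701, -0.1983, 0.0535]
eef_rot: [-0.068, -3.141, -0.0]
ft_force: [-0.8, -0.1, -1.4]
finger_gap: 0.0392
grip_force: 60.7
```

Request:
carry_out:
  rows: "-0.04 0 0 0;0 0 0 0;0 0 0 0"

```text
time_s: 28.9
tool_pos: [0.471, -0.1984, 0.0536]
eef_rot: [-0.068, -3.141, 0.0]
ft_force: [1.2, -0.4, -2.1]
finger_gap: 0.039
grip_force: 60.7
```

Request:
carry_out:
  rows: "-0.04 0 0 0;0 0 0 0;0 0 0 0"

```text
time_s: 29.2
tool_pos: [0.4721, -0.1984, 0.0536]
eef_rot: [0.068, 3.141, -0.0]
ft_force: [0.3, -0.4, -1.7]
finger_gap: 0.0392
grip_force: 60.7
```

Request:
carry_out:
  rows: "-0.03 0 0 0;0 0 0 0;0 0 0 0"

```text
time_s: 29.5
tool_pos: [0.4728, -0.1984, 0.0536]
eef_rot: [0.068, 3.141, -0.0]
ft_force: [0.2, 0.2, -2.0]
finger_gap: 0.0396
grip_force: 60.7
```

Request:
carry_out:
  rows: "-0.03 0 0 0;0 0 0 0;0 0 0 0"

```text
time_s: 29.8
tool_pos: [0.473, -0.1983, 0.0533]
eef_rot: [-0.069, -3.14, -0.0]
ft_force: [-1.6, -0.1, -1.3]
finger_gap: 0.0391
grip_force: 60.8
```

Request:
carry_out:
  rows: "-0.03 0 0 0;0 0 0 0;0 0 0 0"

```text
time_s: 30.1
tool_pos: [0.4732, -0.1983, 0.0532]
eef_rot: [-0.069, -3.139, -0.0]
ft_force: [-3.4, -1.5, -3.1]
finger_gap: 0.0395
grip_force: 61.0
```

Request:
carry_out:
  rows: "0.05 0 0 0;0.045 0 0 0;0 0 0 0;0 0 0 0;0 0 0 0;0 0 0 0;0 0 0 0"

```text
time_s: 30.8
tool_pos: [0.4721, -0.1984, 0.0536]
eef_rot: [0.068, 3.141, -0.0]
ft_force: [-0.2, 0.7, -0.8]
finger_gap: 0.039
grip_force: 60.7
```

```bash
python3 st.py
python3 - <<'E'
from cmp import *
s=bot.read_state();F=[]
for n in("side","top")*3:
    f,K,W=cam(n);s2=bot.read_state();F.append(np.r_[s2["ft_force"],s2["tool_pos"]])
    r=redm(f);k=proj(K,W,(.6199,-.0586,.064)).round().astype(int);b=r[k[1]-8:k[1]+9,k[0]-8:k[0]+9]
    yy,xx=np.nonzero(b);print(n,"knob blob offset",xx.mean()-8 if len(xx) else None,yy.mean()-8 if len(yy) else None)
print(np.mean(F,0).round(4))
E
```

```text
t 30.8 tcp [ 0.4721 -0.1984  0.0536] toolx deg 177.51 gap 0.03900271596020627 ring: along -0.0003 left -0.0003 up -0.0007 F [-0.2  0.7 -0.8] T [-0.02  0.09 -0.04] [-0.52  0.25 -0.49  0.83  0.   -0.48]
side knob blob offset 1.0 4.300000000000001
top knob blob offset -1.0 1.125
side knob blob offset 1.0 4.300000000000001
top knob blob offset -1.117647058823529 1.0
side knob blob offset 1.0 4.300000000000001
top knob blob offset -1.117647058823529 1.0
[ 0.006   0.1671 -1.5474  0.4719 -0.1984  0.0536]
```

The forces show only the pliers' weight, and the ring is centred and level with the groove, so I'm handing in.

```bash
python3 -c "
from plant import bot
print(bot.job_done())"
```

```text
the job is handed in; nothing more can be done
None
```

I handed the job in: the turntable measured at its detent (within about 0.02 rad) with the knob released, and the pliers hold the ring, squeezed to the stop, round the stub and level with the groove, with no contact force on the reel.

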